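# Put the pastry stamp away and slide the cover into its recess

## Task

Put the pastry stamp away: stand it upright on the floor of the open well in the counter-top caddy and let go of it. Then close the well by sliding the cover plate along the caddy's top, without lifting it off, until it drops into the recess around the well and lies fully home; go gently, never ramming or pressing the plate hard against the caddy, and leave the carton, jar and bowl where they are.

Things in the scene. Friction and masses are not known exactly. Their poses are not given: they have to be found in the camera images.
- base: Dark steel base plate, fixed, 156 (x) by 410 (y) by 8 mm thick. Origin: on the counter, mid-width, 10 mm towards -y from mid-length; z up. On it is clamped rigidly the caddy body, a white block, steel top, 150 (x) by 350 mm (y), top flat and 64 mm above the counter. The body may be set up to 24 mm either way along the base's y; this setting is not measured: see or feel it.
- recess_mid (a point): Fixed to the base, at its x = 0, y = -70 mm, 57 mm above the counter: where the middle of the recess's ledge would be if the caddy body were set at 0. The real recess has exactly this x but lies up to 24 mm either way along the base's y. Recess: 108 (x) by 134 mm (y), 7 mm deep. Axes as the base's.
- well_floor (a point): Straight below recess_mid, on the base plate's top, 8 mm above the counter: the floor of the open well. The well, 86 (x) by 112 mm (y), is in the middle of the recess, upright-walled, and shifts with it along y; the ledge left around it is 11 mm wide. Axes as the base's.
- cover: Loose steel plate 104 (x) by 130 (y) by 6 mm, 0.28 to 0.56 kg, with a wooden grip rib on top, 14 mm thick (x), 60 long (y), 6 to 33 mm above the underside. Origin: centre of the underside. Starts flat on the caddy's plain top, on the +y side of the recess, turned up to 0.3 rad from square. Square in the recess it has 2 mm of play each side, and drops 7 mm to 57 mm above the counter.
- stamp: Loose round wooden pastry stamp, about 0.1 kg, standing on the counter on the caddy's -y side: disc 48 mm in diameter and 15 mm high, a cone to 18 mm, then a round upright handle 18 mm in diameter up to 44 mm. Origin: centre of the underside, z up the handle. Standing in the well it clears the cover by 5 mm.
- carton: Closed yellow cake carton, 90 by 160 by 65 mm high, beyond the caddy. Bystander. Origin: centre of the underside.
- jar: Closed glass jar, 68 mm in diameter, 95 mm high, to the left of the caddy. Bystander. Origin: centre of the underside.
- bowl: White ceramic bowl, 110 mm across, 50 mm high, on the right, farther out than the stamp. Bystander. Origin: centre of the underside.
Things that resemble listed ones, but are neither listed nor needed, are in the scene too. Of the things shaped like the cover, the steel one is meant.

How it is judged (in metres and radians):
On the way, in this order (a step that is already met when the one before it is completed fails the run):
1. the stamp stands upright on the floor of the well, let go, the cover not yet home (z of stamp in the frame of base between 0.004 and 0.012 m and angle between stamp's own z axis and vertical below 0.12 rad and x of stamp in the frame of base between -0.03 and 0.03 m and y of stamp in the frame of base between -0.13 and -0.01 m and contact force between the fingers and stamp below 0.1 N), for 0.2 s.
2. the cover has dropped fully into the recess, flat (z of cover in the frame of base below 0.0588 m and angle between cover's own z axis and vertical below 0.025 rad and horizontal distance between cover and stamp below 0.055 m), for 0.2 s.
At the end, for the whole second after the job is handed in: The cover rests in the recess: underside 55 to 58.8 mm above the counter (home is 57), level within 0.025 rad, centre within 5 mm of the base's centre line and at y = -98 to -42 mm in its frame; the stamp stands upright (0.12 rad) on the well floor, within 55 mm of the cover's centre (all of step 2 and z of cover in the frame of base above 0.055 m and x of cover in the frame of base between -0.005 and 0.005 m and y of cover in the frame of base between -0.098 and -0.042 m and linear speed of cover below 0.01 m/s and z of stamp in the frame of base between 0.004 and 0.012 m and angle between stamp's own z axis and vertical below 0.12 rad); the robot touches nothing.
It fails at once if the cover is lifted more than 10 mm off the caddy's top (z of cover in the frame of base above 0.074 m).
It fails at once if the cover is rammed or pressed against the caddy with more than 50 N (contact force between cover and base above 50 N).
It fails at once if the carton, jar or bowl is shoved more than 30 mm (distance of any of carton, jar, bowl from where it was at the start of the episode above 0.03 m).
It also fails if it takes over 70 s, if anything falls off the work surface, if the arm or the gripper's body presses on something with over 40 N, if the wrist force passes 120 N, or if a joint passes its speed limit or range.

## Robot

A 6-joint arm with a two-finger parallel gripper is mounted at the origin on the work surface. World frame = base frame: x ahead of the robot, y to its left, z up, the work surface at z = 0. Lengths are in m, angles in degrees, forces in N, time in s.
With the tool pointing down it reaches from about 0.35 to 0.725 m from the base axis. Payload 6 kg.
Tool frame: the origin (TCP) lies between the finger pads; the fingertips stand 22 mm ahead of it and the grasp point (between the pads) lies 3 mm ahead of it; z points along the fingers, y is the line along which they close (so a half turn about z gives the same grasp; the last joint's range is limited). The gripper opens to 85 mm and grips with 20 to 120 N. Pads are 22 mm wide; open, the fingers measure 114 mm over their backs; the gripper's body (76 mm by 85 mm) begins 54 mm behind the grasp point. The pads swing forward as they close: fully open they stand 13 mm farther back than shut.
Start: joints at [-46.427, 2.303, 4.859, 0, -92.561, -19.12], TCP at [0.248, -0.546, 0.232] pointing down, gripper open.
Joint ranges: [-146.85, 146.85], [-73.84, 115.35], [-62.03, 85.46], [-188.31, 113.3], [-161.28, -10.13], [-171.36, 171.36]. Speed limits (degrees/s): [147.25, 147.25, 172.46, 180, 180, 180].

## Interface

Orientations are given as [roll, pitch, yaw] about the fixed x, y, z axes, in that order (R = Rz(yaw) Ry(pitch) Rx(roll)).
In Python, from plant import telemetry, vision, r gives the robot as it stands.
- The arm moves only by the tool play_rows, never from a script. Its arguments are lists of equal length, an entry for each row: "delta_pos": the shift along the tool's x, y, z in mm, a list of three; "dr": the turn, a rotation vector about the tool's x, y, z in degrees, a list of three; "grip": the finger opening in mm, from 0 to 85.4. In form: {"delta_pos": [[dx, dy, dz], ...], "dr": [[ax, ay, az], ...], "grip": [grip, ...]}. A call has exactly 8 rows; each row is the pose to reach, as a shift and turn from the pose commanded when the call began, along the tool's axes at that moment; what a row does not reach only later rows make up. A row lasts 1/8 s, in which the tool goes at most 62.5 mm and 10.7 degrees, less where a joint would pass 70% of its speed; a pose out of reach is approached as far as the arm can. A call with a gripper value outside its range is refused whole. The fingers move at their own pace and stop on an object; "grip_force" is the grip in N (left out, the last holds). Time passes only in rows, so rows that repeat a pose let the fingers close, or fill a call up. It gives the time, the measured TCP pose, the force, the opening and the grip force at its end, in the units of the state.
- telemetry.observe(): the state, without advancing time (a new reading comes with each control period).
- vision.grab_frame(name): name is "scene" or "top"; returns a dict with "image" (384x512x3 uint8, blue, green, red), "z_map" (384x512 float32, m along the optical axis (not along the pixel's ray), 0 where there is no reading), "mtx" (3x3 intrinsics, pixels), "world_from_camera" (4x4, takes a point from camera to world coordinates). Camera axes: x right, y up, looking along -z (the intrinsics and any distortion apply to the point x, -y, -z); pixel columns grow to the right and rows downward; lengths in m; the calibration is good to about 2 mm. A picture is of the moment at which its call begins.
- r.job_done(): hands the job in; it is judged then, once.
Trained networks look in a picture, given as the dict that the camera call returned (one of the last four; its "shot" number tells which), for a name from the list of things; names that differ only in an ending like _2 or _b are one class to them, and where a whole thing is asked for, a point or a joint stands for the part that bears it (a point fixed in the world has none). Each returns a list of dicts, best first, with "conf" (0 to 1); they miss things now and then, are a little off and sometimes report something else, mostly with a low value. They report only what shows in the picture. A call takes as long as a camera call. They do not tell look-alikes from the thing itself.
- vision.look_for(picture, target): "box" ([centre column, centre row, width, height] in pixels, round what is visible of it).
- vision.mark_of(picture, target): "point" ([row, column] in pixels: a listed point, or the origin of a listed thing).
The state is a dict: "time_s": time; "joints": joint angles; "dq": joint speeds; "joint_efforts": joint torques, N m; "ee_pos": TCP position; "tcp_rot": TCP orientation; "wrist_force": force on the tool from outside, world axes, zero at the start; "moment": the same for the moment, N m; "opening": finger opening in m; "grasp_force": force on a finger pad.
Only numpy, scipy, OpenCV 4.12 (cv2) and the standard library are available. Lean on these libraries where they do the work, as an engineer would, in place of code of your own. Each camera call takes 0.05 s, during which the arm holds its last target. There are 200 camera calls.

## Working session

There is one attempt and no reset: what is moved stays moved. The work goes in short steps, Python scripts to look and compute and a tool call to move; the robot and the scene stay as the last step left them, time stands still between calls to the robot, and variables do not carry over. Pictures are saved under pics/ and viewed, at most 10 in all, crops included, and the job is handed in when it is done.

Besides the shell and the picture viewer there is one more tool, called after "Request:" as a command line: name --argument value ..., lists and objects as JSON in quotes. play_rows: Moves the arm, as the interface text tells. Its arguments: {"type":"object","properties":{"delta_pos":{"type":"array"},"dr":{"type":"array"},"grip":{"type":"array"},"grip_force":{"type":"number"}},"required":["delta_pos","dr","grip"]}

```bash
mkdir -p pics; cat > h.py <<'E'
import numpy as np, cv2
from plant import telemetry, vision, r
from scipy.spatial.transform import Rotation as R
def cloud(p):
    z=p["z_map"]; K=np.array(p["mtx"]); T=np.array(p["world_from_camera"])
    v,u=np.mgrid[:z.shape[0],:z.shape[1]]
    P=np.stack([(u-K[0,2])/K[0,0]*z,-(v-K[1,2])/K[1,1]*z,-z],-1)
    W=P@T[:3,:3].T+T[:3,3]; W[z==0]=np.nan
    return W
def tool(target, yaw=None):
    s=telemetry.observe(); M=R.from_euler('xyz',s["tcp_rot"],degrees=True)
    return M.inv().apply(np.array(target)-s["ee_pos"])*1000
E
python3 - <<'E'
from h import *
print(telemetry.observe())
ims=[]
for n in("scene","top"):
    p=vision.grab_frame(n); ims.append(p["image"]); W=cloud(p); np.save(n+"_W.npy",W); np.save(n+"_I.npy",p["image"])
    print(n,np.array(p["world_from_camera"])[:3].round(3).tolist(), [k for k in p])
    for t in("cover","stamp","carton","jar","bowl","base"):
        print(t,[(np.round(d["box"]).tolist(),round(d["conf"],2)) for d in vision.look_for(p,t)][:4],[(np.round(d["point"]).tolist(),round(d["conf"],2)) for d in vision.mark_of(p,t)][:4])
    print([(np.round(d["point"]).tolist(),round(d["conf"],2)) for d in vision.mark_of(p,"recess_mid")])
    cv2.imwrite(f"pics/{n}0.png",cv2.resize(p["image"],(768,576)))
E
```

```text
{'time_s': 0.0, 'joints': array([-4.64269131e+01,  2.33941575e+00,  4.80232597e+00, -2.70770644e-02,
       -9.25628829e+01, -1.91179756e+01]), 'dq': array([ 0.00688336, -0.06986011,  0.02531445, -0.00076463,  0.00956362,
        0.11437568]), 'joint_efforts': array([ 1.19845641e-03, -3.68210757e+01,  3.47416735e+01,  6.93235964e+00,
       -5.47887248e-03,  2.41688628e-05]), 'ee_pos': array([ 0.24831078, -0.54584087,  0.23126961]), 'tcp_rot': array([ 1.79896682e+02, -7.18234093e-03, -1.55543695e+02]), 'wrist_force': array([ 0.5151676 , -0.34817953, -0.2112711 ]), 'moment': array([-0.05079237, -0.01133677,  0.03259251]), 'grasp_force': 0.0, 'opening': 0.08561560415203238}
scene [[-0.33, -0.762, 0.557, 1.275], [0.944, -0.277, 0.18, 0.278], [0.017, 0.585, 0.811, 1.097]] ['image', 'z_map', 'mtx', 'world_from_camera', 'shot']
cover [([267.0, 183.0, 40.0, 25.0], 0.88), ([201.0, 130.0, 39.0, 35.0], 0.83), ([279.0, 265.0, 46.0, 47.0], 0.6), ([334.0, 170.0, 40.0, 30.0], 0.58)] [([267.0, 281.0], 0.94), ([182.0, 264.0], 0.69), ([126.0, 204.0], 0.62), ([170.0, 332.0], 0.57)]
stamp [([162.0, 159
[... 497 characters left out ...]
0.99, 1.084]] ['image', 'z_map', 'mtx', 'world_from_camera', 'shot']
cover [([190.0, 114.0, 62.0, 57.0], 0.92), ([156.0, 268.0, 56.0, 46.0], 0.8), ([276.0, 103.0, 61.0, 44.0], 0.65), ([234.0, 193.0, 61.0, 54.0], 0.55)] [([196.0, 236.0], 0.95), ([267.0, 158.0], 0.95), ([278.0, 363.0], 0.92), ([114.0, 190.0], 0.69)]
stamp [([383.0, 206.0, 19.0, 18.0], 0.49)] [([207.0, 382.0], 0.65)]
carton [([276.0, 104.0, 64.0, 42.0], 0.96)] [([110.0, 276.0], 0.56)]
jar [([90.0, 211.0, 38.0, 29.0], 0.76)] [([207.0, 97.0], 0.66)]
bowl [([392.0, 131.0, 40.0, 41.0], 0.65)] [([138.0, 384.0], 0.59), ([197.0, 303.0], 0.16)]
base [([274.0, 196.0, 157.0, 67.0], 0.57)] [([196.0, 276.0], 0.85)]
[([192.0, 302.0], 0.96)]
```

View pics/top0.png

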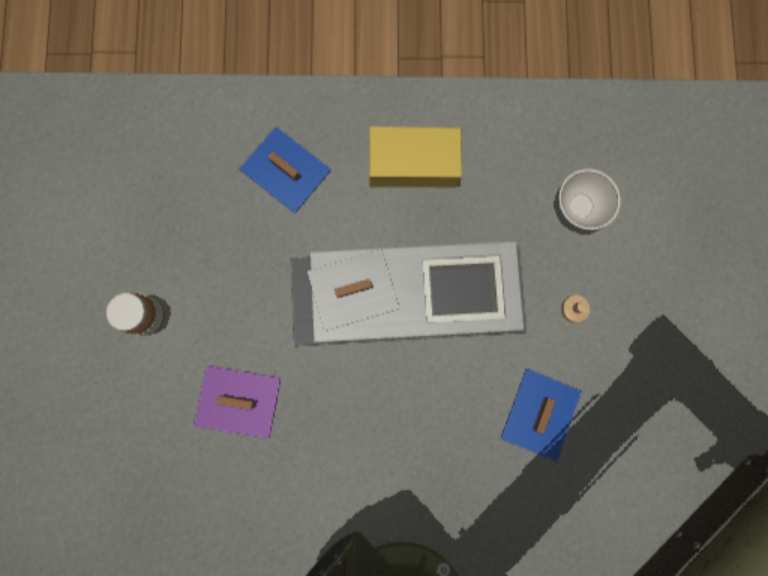

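View pics/scene0.png

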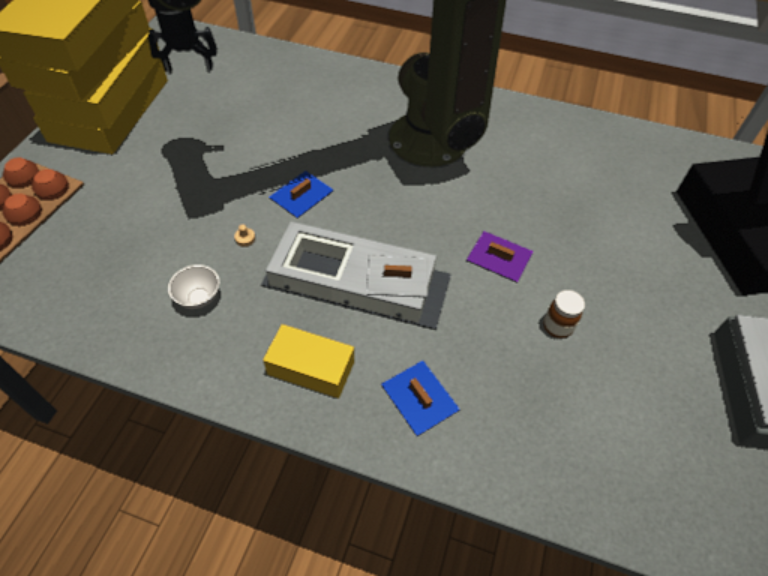

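The top picture (512-wide pixels) shows four cover-shaped plates: blue (190,114), blue (360,277), purple (158,268), and steel on the caddy top (236,193). The steel one fits because it lies on the caddy's +y top. The stamp is at (383,206), the well at (308,193), the bowl at (392,132) and the jar at (88,209). Next I'll measure these and confirm the cover in a crop.

```bash
python3 - <<'E'
from h import *
I=np.load("top_I.npy"); W=np.load("top_W.npy")
cv2.imwrite("pics/crop.png",cv2.resize(I[150:240,190:410],None,fx=3.6,fy=3.6,interpolation=cv2.INTER_CUBIC))
v,u=np.mgrid[:384,:512]
roi=(u>185)&(u<355)&(v>155)&(v<238)
def rect(m,n):
    k=cv2.morphologyEx(m.astype(np.uint8),cv2.MORPH_OPEN,np.ones((2,2)))
    c,(w,h),a=cv2.minAreaRect(W[m&(k>0)][:,:2].astype(np.float32)); print(n,m.sum(),np.round(c,4),round(w,4),round(h,4),round(a,2))
    print(cv2.boxPoints((c,(w,h),a)).round(4).tolist())
z=W[...,2]
print("counter z",np.nanmedian(z[230:240,200:240]),"flat",np.nanmedian(z[roi&(z>.05)&(z<.08)]))
rect(roi&(z>.055)&(z<.078),"top")
rect(roi&(z>.0835)&(z<.12),"rib")
rect(roi&(z<.035)&(u>270)&(u<345)&(v>165)&(v<220),"well")
led=roi&(z>.05)&(z<.0605)&(u>270)&(u<345)&(v>165)&(v<220); rect(led,"ledge")
# white ledge by colour
g=I.astype(int).sum(2); wh=roi&(u>270)&(u<345)&(g>I[160:225,275:345].sum(2).max()*.85); rect(wh,"white")
st=(abs(u-383)<14)&(abs(v-206)<14)
for lo,hi in((.006,.025),(.03,.06)): 
    m=st&(z>lo)&(z<hi); p=W[m]; print("stamp",m.sum(),p.mean(0).round(4),p.min(0).round(4),p.max(0).round(4))
E
```

```text
counter z 0.0002523345692087009 flat 0.06508021545767861
top 6525 [ 0.5302 -0.0258] 0.1481 0.3529 3.21
[[0.446399986743927, 0.1462000012397766], [0.4661000072956085, -0.2061000019311905], [0.6140000224113464, -0.19779999554157257], [0.5942000150680542, 0.15449999272823334]]
rib 155 [0.5314 0.0785] 0.0109 0.0577 17.08
[[0.5177000164985657, 0.10450000315904617], [0.534600019454956, 0.049400001764297485], [0.5450999736785889, 0.05260000005364418], [0.5281000137329102, 0.10769999772310257]]
well 1347 [ 0.5379 -0.111 ] 0.0831 0.1052 3.16
[[0.4934999942779541, -0.06080000102519989], [0.4993000030517578, -0.16580000519752502], [0.5823000073432922, -0.16120000183582306], [0.5764999985694885, -0.05620000138878822]]
ledge 771 [ 0.534  -0.1087] 0.1069 0.1322 3.47
[[0.4765999913215637, -0.04600000008940697], [0.4846000075340271, -0.17790000140666962], [0.5913000106811523, -0.17149999737739563], [0.583299994468689, -0.039500001817941666]]
white 1040 [ 0.4953 -0.1116] 0.0905 0.1873 39.03
[[0.40119999647140503, -0.0674000009894371], [0.51910001039505, -0.21289999783039093], [0.5893999934196472, -0.1559000015258789], [0.4715000092983246, -0.010400000028312206]]
stamp 210 [ 0.5051 -0.3105  0.0161] [ 0.4839 -0.3504  0.006 ] [ 0.5295 -0.2898  0.022 ]
stamp 48 [ 0.5057 -0.3126  0.0429] [ 0.4976 -0.3233  0.0318] [ 0.5141 -0.3051  0.0484]
```

View pics/crop.png

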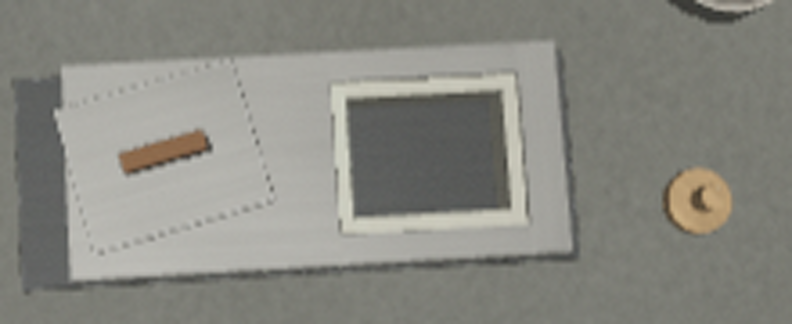

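The crop confirms the steel plate: bare grey with a wooden rib, centred near (236,193) in full-frame pixels. The stamp stands at the right, near (383,206). Next, go above the stamp with the fingers squared to the caddy.

Request:
play_rows --delta_pos '[[-50,15,10],[-105,32,25],[-160,50,45],[-220,70,60],[-275,88,80],[-331,105,91],[-331,105,91],[-331,105,91]]' --dr '[[0,0,-10],[0,0,-20],[0,0,-30],[0,0,-40],[0,0,-50],[0,0,-60],[0,0,-68.7],[0,0,-68.7]]' --grip '[45,45,45,45,45,45,45,45]' --grip_force 30

```text
time_s: 2.4
ee_pos: [0.5065, -0.3131, 0.1411]
tcp_rot: [180.0, 0.0, -86.9]
wrist_force: [-0.2, -0.2, -0.7]
opening: 0.045
grasp_force: 0.0
```

```bash
cat >> h.py <<'E'
def plan(t):
    s=telemetry.observe(); print("pos",s["ee_pos"].round(4),"rot",s["tcp_rot"].round(1),"open",round(s["opening"],4),"F",s["wrist_force"].round(1),"g",s["grasp_force"],"t",s["time_s"]); print("tool mm",tool(t).round(1))
E
python3 - <<'E'
from h import *
plan([.506,-.313,.042])
p=vision.grab_frame("top"); W=cloud(p); z=W[...,2]
print(vision.mark_of(p,"stamp"))
p=vision.grab_frame("scene"); W=cloud(p); z=W[...,2]
m=(abs(W[...,0]-.506)<.03)&(abs(W[...,1]+.313)<.03)
for lo,hi in((.006,.016),(.03,.05)):
    q=W[m&(z>lo)&(z<hi)]; print(len(q),len(q) and (q.mean(0).round(4),q.min(0).round(4),q.max(0).round(4)))
E
```

```text
pos [ 0.5065 -0.3131  0.1411] rot [180.    0.  -86.9] open 0.045 F [-0.2 -0.2 -0.7] g 0.0 t 2.4
tool mm [-0.1  0.5 99.1]
[{'point': [206.5, 383.8], 'conf': 0.36}]
62 (array([ 0.5119, -0.3087,  0.0127]), array([ 0.4868, -0.3371,  0.0062]), array([ 0.5303, -0.2886,  0.016 ]))
26 (array([ 0.508 , -0.3128,  0.0405]), array([ 0.496 , -0.3229,  0.0318]), array([ 0.5159, -0.3057,  0.0472]))
```

Request:
play_rows --delta_pos '[[0,0,35],[0,0,65],[0,0,85],[0,0,97],[0,0,97],[0,0,97],[0,0,97],[0,0,97]]' --dr '[[0,0,0],[0,0,0],[0,0,0],[0,0,0],[0,0,0],[0,0,0],[0,0,0],[0,0,0]]' --grip '[45,45,45,45,45,10,10,10]'

```text
time_s: 3.55
ee_pos: [0.5066, -0.3139, 0.0454]
tcp_rot: [-179.9, -0.1, -86.8]
wrist_force: [-1.4, 0.1, 4.1]
opening: 0.0099
grasp_force: 1.8
```

Request:
play_rows --delta_pos '[[0,0,0],[0,0,-20],[0,0,-50],[0,0,-80],[0,0,-105],[0,0,-105],[0,0,-105],[0,0,-105]]' --dr '[[0,0,0],[0,0,0],[0,0,0],[0,0,0],[0,0,0],[0,0,0],[0,0,0],[0,0,0]]' --grip '[10,10,10,10,10,10,10,10]'

```text
time_s: 4.55
ee_pos: [0.5058, -0.3133, 0.1482]
tcp_rot: [179.9, 0.1, -86.8]
wrist_force: [-0.1, -1.0, -0.7]
opening: 0.0098
grasp_force: 0.0
```

```bash
python3 - <<'E'
from h import *
plan([.535,-.1095,.148])
E
```

```text
pos [ 0.5058 -0.3133  0.1482] rot [ 1.799e+02  1.000e-01 -8.680e+01] open 0.0098 F [-0.1 -1.  -0.7] g 0.0 t 4.55
tool mm [-201.9  -40.4    0.3]
```

```bash
python3 - <<'E'
from h import *
for n in("scene","top"):
    p=vision.grab_frame(n); W=cloud(p); z=W[...,2]
    print(n,vision.mark_of(p,"stamp"))
    m=(abs(W[...,0]-.506)<.08)&(abs(W[...,1]+.313)<.08)
    for lo,hi in((.006,.025),(.03,.05)):
        q=W[m&(z>lo)&(z<hi)]; print(len(q),len(q) and (q.mean(0).round(4),q.min(0).round(4),q.max(0).round(4)))
    if n=="scene": a=p["image"][70:200,100:240]
    else: b=p["image"][150:280,320:460]
cv2.imwrite("pics/s2.png",cv2.resize(np.hstack([a,b]),None,fx=2.8,fy=2.8,interpolation=cv2.INTER_CUBIC))
E
```

```text
scene [{'point': [188.7, 237.8], 'conf': 0.58}, {'point': [161.5, 160.7], 'conf': 0.43}]
103 (array([ 0.5111, -0.3104,  0.0148]), array([ 0.426 , -0.3557,  0.0061]), array([ 0.5306, -0.2827,  0.0216]))
26 (array([ 0.508 , -0.3128,  0.0405]), array([ 0.4981, -0.322 ,  0.0302]), array([ 0.515 , -0.3043,  0.0462]))
top [{'point': [206.3, 381.7], 'conf': 0.53}]
19 (array([ 0.4985, -0.3352,  0.0148]), array([ 0.45  , -0.3564,  0.006 ]), array([ 0.525 , -0.3273,  0.0229]))
2 (array([ 0.5067, -0.3231,  0.0433]), array([ 0.5057, -0.3241,  0.0402]), array([ 0.5077, -0.322 ,  0.0464]))
```

View pics/s2.png

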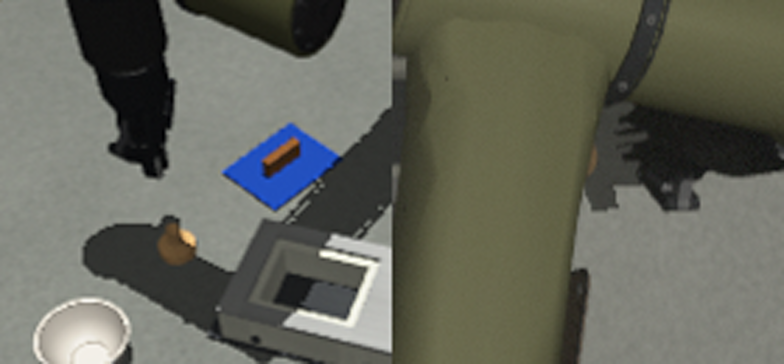

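The stamp still stands untouched at about crop pixel (177,240), and the gripper is empty above it. I'll check where the fingertips really are against the depth map.

```bash
python3 - <<'E'
from h import *
s=telemetry.observe(); print(s["ee_pos"],s["opening"])
p=vision.grab_frame("scene"); W=cloud(p)
q=W[95:140,125:170].reshape(-1,3); q=q[(q[:,2]>.09)&(abs(q[:,0]-.5)<.15)&(abs(q[:,1]+.31)<.15)]
for lo in np.arange(.10,.24,.01):
    a=q[(q[:,2]>=lo)&(q[:,2]<lo+.01)]
    if len(a): print(round(lo,2),len(a),a.min(0).round(3),a.max(0).round(3))
K=np.array(p["mtx"]);T=np.linalg.inv(np.array(p["world_from_camera"]))
for P in([*s["ee_pos"]],[*(s["ee_pos"]-[0,0,.022])],[.507,-.313,.044],[.507,-.313,0]):
    c=T[:3,:3]@P+T[:3,3]; print(np.round(P,3),(K@[c[0],-c[1],-c[2]]/-c[2]).round(1))
E
```

```text
[ 0.50601243 -0.31348635  0.14873112] 0.010026476061082201
0.14 2 [ 0.495 -0.307  0.148] [ 0.516 -0.306  0.149]
0.15 16 [ 0.492 -0.316  0.152] [ 0.526 -0.302  0.159]
0.16 20 [ 0.498 -0.32   0.16 ] [ 0.527 -0.303  0.169]
0.17 22 [ 0.494 -0.327  0.17 ] [ 0.526 -0.301  0.178]
0.18 12 [ 0.494 -0.313  0.18 ] [ 0.528 -0.3    0.189]
0.19 34 [ 0.471 -0.321  0.191] [ 0.544 -0.299  0.2  ]
0.2 32 [ 0.462 -0.323  0.2  ] [ 0.552 -0.296  0.21 ]
0.21 54 [ 0.453 -0.322  0.21 ] [ 0.559 -0.297  0.22 ]
0.22 38 [ 0.451 -0.321  0.22 ] [ 0.564 -0.295  0.23 ]
0.23 56 [ 0.449 -0.323  0.23 ] [ 0.57  -0.294  0.24 ]
[ 0.506 -0.313  0.149] [155.5 130.5   1. ]
[ 0.506 -0.313  0.127] [156.7 135.1   1. ]
[ 0.507 -0.313  0.044] [160.9 151.6   1. ]
[ 0.507 -0.313  0.   ] [163.  159.7   1. ]
```

The fingertips end about at TCP height, not 22 mm ahead of it, so the grasp closed on just the top edge of the handle. I'll go back deeper in cautious steps and watch the force.

Request:
play_rows --delta_pos '[[0,0,0],[0,0,40],[0,0,75],[0,0,100],[0,0,106],[0,0,112],[0,0,114],[0,0,114]]' --dr '[[0,0,0],[0,0,0],[0,0,0],[0,0,0],[0,0,0],[0,0,0],[0,0,0],[0,0,0]]' --grip '[45,45,45,45,45,45,45,45]'

```text
time_s: 5.8
ee_pos: [0.5066, -0.3137, 0.036]
tcp_rot: [-179.9, -0.0, -86.8]
wrist_force: [0.2, -0.2, 0.6]
opening: 0.0454
grasp_force: 0.0
```

```bash
python3 - <<'E'
from h import *
plan([.507,-.313,.03])
p=vision.grab_frame("scene")
cv2.imwrite("pics/s3.png",cv2.resize(p["image"][110:180,120:200],None,fx=7,fy=7,interpolation=cv2.INTER_CUBIC))
E
```

```text
pos [ 0.5066 -0.3137  0.036 ] rot [-179.9   -0.   -86.8] open 0.0454 F [ 0.2 -0.2  0.6] g 0.0 t 5.8
tool mm [-0.7 -0.4  6. ]
```

View pics/s3.png

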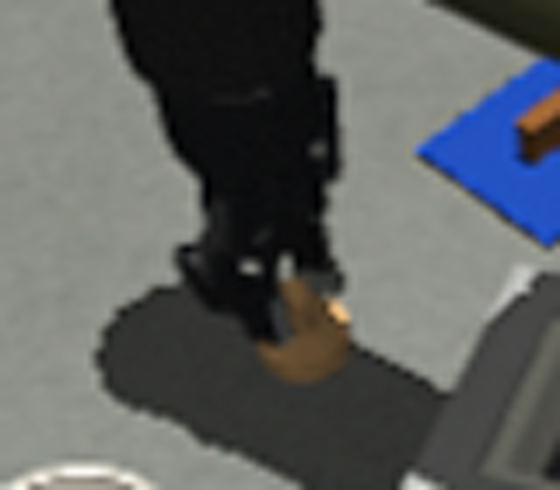

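The fingers now straddle the handle, with the near fingertip at crop pixel (275,335), just above the disc. I'll go 6 mm lower and close.

Request:
play_rows --delta_pos '[[0,0,2],[0,0,4],[0,0,6],[0,0,6],[0,0,6],[0,0,6],[0,0,6],[0,0,6]]' --dr '[[0,0,0],[0,0,0],[0,0,0],[0,0,0],[0,0,0],[0,0,0],[0,0,0],[0,0,0]]' --grip '[45,45,45,45,10,10,10,10]'

```text
time_s: 6.85
ee_pos: [0.5063, -0.3136, 0.0295]
tcp_rot: [-180.0, -0.0, -86.8]
wrist_force: [0.5, -0.4, 0.7]
opening: 0.0167
grasp_force: 29.4
```

```bash
python3 - <<'E'
from h import *
plan([.535,-.1095,.13])
E
```

```text
pos [ 0.5063 -0.3136  0.0295] rot [-180.    -0.   -86.8] open 0.0167 F [ 0.5 -0.4  0.7] g 29.4338336554938 t 6.85
tool mm [-202.2  -39.9 -100.5]
```

Request:
play_rows --delta_pos '[[0,0,-35],[0,0,-75],[0,0,-100],[-50,-10,-100],[-100,-20,-100],[-155,-31,-100],[-202,-40,-100],[-202,-40,-100]]' --dr '[[0,0,0],[0,0,0],[0,0,0],[0,0,0],[0,0,0],[0,0,0],[0,0,0],[0,0,0]]' --grip '[10,10,10,10,10,10,10,10]'

```text
time_s: 7.85
ee_pos: [0.5352, -0.1068, 0.129]
tcp_rot: [180.0, 0.0, -86.6]
wrist_force: [-0.4, -0.6, -0.9]
opening: 0.0167
grasp_force: 29.5
```

```bash
python3 - <<'E'
from h import *
plan([.535,-.1095,.0385])
p=vision.grab_frame("scene")
cv2.imwrite("pics/s4.png",cv2.resize(p["image"][100:220,160:310],None,fx=4,fy=4,interpolation=cv2.INTER_CUBIC))
E
```

```text
pos [ 0.5352 -0.1068  0.129 ] rot [180.    0.  -86.6] open 0.0167 F [-0.4 -0.6 -0.9] g 29.48027114267461 t 7.85
tool mm [ 2.8  0.3 90.5]
```

View pics/s4.png

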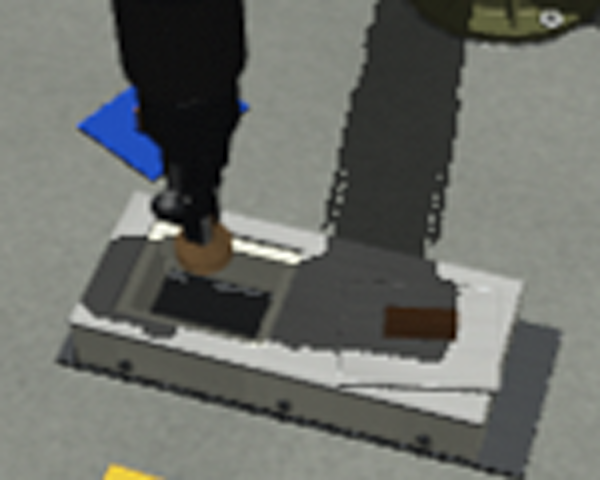

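The stamp hangs upright in the fingers over the well, at crop pixel (203,248). Lower it, release and lift.

Request:
play_rows --delta_pos '[[0,0,30],[0,0,60],[0,0,80],[0,0,87],[0,0,90],[0,0,91],[0,0,91.5],[0,0,91.5]]' --dr '[[0,0,0],[0,0,0],[0,0,0],[0,0,0],[0,0,0],[0,0,0],[0,0,0],[0,0,0]]' --grip '[10,10,10,10,10,10,10,10]'

```text
time_s: 8.9
ee_pos: [0.5353, -0.1096, 0.0382]
tcp_rot: [-180.0, 0.0, -86.8]
wrist_force: [-0.5, -0.7, -0.9]
opening: 0.0166
grasp_force: 29.5
```

Request:
play_rows --delta_pos '[[0,0,0],[0,0,0],[0,0,0],[0,0,0],[0,0,-20],[0,0,-50],[0,0,-90],[0,0,-110]]' --dr '[[0,0,0],[0,0,0],[0,0,0],[0,0,0],[0,0,0],[0,0,0],[0,0,0],[0,0,0]]' --grip '[38,38,38,38,38,38,38,38]'

```text
time_s: 9.9
ee_pos: [0.5358, -0.1097, 0.1503]
tcp_rot: [-179.8, -0.0, -86.8]
wrist_force: [-0.5, -0.5, -0.4]
opening: 0.038
grasp_force: 0.0
```

```bash
python3 - <<'E'
from h import *
plan([.5314,.078,.13])
for n in("scene","top"):
    p=vision.grab_frame(n); W=cloud(p); z=W[...,2]
    m=(abs(W[...,0]-.535)<.035)&(abs(W[...,1]+.109)<.045)
    for lo,hi in((.014,.035),(.042,.058)):
        q=W[m&(z>lo)&(z<hi)]; print(n,len(q),len(q) and (q.mean(0).round(4),q.min(0).round(4),q.max(0).round(4)))
    m=(abs(W[...,0]-.531)<.06)&(abs(W[...,1]-.078)<.06)&(z>.083)&(z<.105)
    if m.sum()>20: print(m.sum(),W[m].mean(0).round(4),cv2.minAreaRect(W[m][:,:2].astype(np.float32)))
E
```

```text
pos [ 0.5358 -0.1097  0.1503] rot [-179.8   -0.   -86.8] open 0.038 F [-0.5 -0.5 -0.4] g 0.0 t 9.9
tool mm [-187.7   -5.9   20.3]
scene 91 (array([ 0.5402, -0.1071,  0.0243]), array([ 0.5146, -0.134 ,  0.0143]), array([ 0.5567, -0.0878,  0.0344]))
scene 26 (array([ 0.5383, -0.1098,  0.0491]), array([ 0.5281, -0.1172,  0.0422]), array([ 0.5469, -0.1011,  0.0571]))
105 [0.5355 0.0802 0.0931] ((0.533927321434021, 0.07992876321077347), (0.01746799424290657, 0.054908011108636856), 18.746349334716797)
top 89 (array([ 0.5223, -0.1074,  0.0241]), array([ 0.5126, -0.1264,  0.0155]), array([ 0.5307, -0.0873,  0.0333]))
top 9 (array([ 0.5291, -0.1096,  0.0517]), array([ 0.5275, -0.116 ,  0.0457]), array([ 0.5303, -0.1045,  0.0546]))
```

The stamp stands in the well with its handle top near z 0.053. Next, go above the rib and align with it.

Request:
play_rows --delta_pos '[[-40,-1,0],[-85,-3,0],[-135,-5,0],[-175,-6,0],[-188.5,-6.7,0],[-188.5,-6.7,0],[-188.5,-6.7,0],[-188.5,-6.7,0]]' --dr '[[0,0,-5],[0,0,-9],[0,0,-13.9],[0,0,-13.9],[0,0,-13.9],[0,0,-13.9],[0,0,-13.9],[0,0,-13.9]]' --grip '[45,45,45,45,45,45,45,45]' --grip_force 20

```text
time_s: 11.0
ee_pos: [0.5314, 0.0779, 0.1476]
tcp_rot: [180.0, 0.0, -73.0]
wrist_force: [-0.0, -0.6, 0.4]
opening: 0.045
grasp_force: 0.0
```

```bash
python3 - <<'E'
from h import *
plan([.532,.079,.088])
E
```

```text
pos [0.5314 0.0779 0.1476] rot [180.   0. -73.] open 0.045 F [-0.  -0.6  0.4] g 0.0 t 11.0
tool mm [-0.8 -0.9 59.6]
```

Request:
play_rows --delta_pos '[[-1,-1,20],[-1,-1,40],[-1,-1,50],[-1,-1,55],[-1,-1,58],[-1,-1,58],[-1,-1,58],[-1,-1,58]]' --dr '[[0,0,0],[0,0,0],[0,0,0],[0,0,0],[0,0,0],[0,0,0],[0,0,0],[0,0,0]]' --grip '[45,45,45,45,45,45,45,45]'

```text
time_s: 12.0
ee_pos: [0.5322, 0.0803, 0.0902]
tcp_rot: [-180.0, 0.0, -72.9]
wrist_force: [-0.4, 0.3, 0.9]
opening: 0.045
grasp_force: 0.0
```

Request:
play_rows --delta_pos '[[0,0,0],[0,0,0],[0,0,0],[0,0,0],[0,0,0],[0,0,0],[0,0,0],[0,0,0]]' --dr '[[0,0,0],[0,0,0],[0,0,0],[0,0,0],[0,0,0],[0,0,0],[0,0,0],[0,0,0]]' --grip '[30,22,8,8,8,8,8,8]'

```text
time_s: 13.0
ee_pos: [0.5321, 0.0802, 0.0899]
tcp_rot: [-180.0, 0.0, -72.9]
wrist_force: [-1.6, 0.0, 1.6]
opening: 0.0133
grasp_force: 23.4
```

Rib held at 13.3 mm opening. Square the plate and start sliding.

Request:
play_rows --delta_pos '[[4,2,0],[9,4.5,0],[14,7,0],[19,9.5,0],[24,12,0],[29,14.5,0],[32,16,0],[32,16,0]]' --dr '[[0,0,2],[0,0,4],[0,0,6],[0,0,8],[0,0,10],[0,0,12],[0,0,13.9],[0,0,13.9]]' --grip '[8,8,8,8,8,8,8,8]'

```text
time_s: 14.0
ee_pos: [0.5261, 0.0442, 0.0899]
tcp_rot: [180.0, -0.0, -86.9]
wrist_force: [0.8, -1.1, 2.4]
opening: 0.0133
grasp_force: 23.5
```

```bash
python3 - <<'E'
from h import *
plan([.5335,-.0875,.0902])
p=vision.grab_frame("top"); W=cloud(p); z=W[...,2]
cv2.imwrite("pics/t5.png",cv2.resize(p["image"][150:240,190:370],None,fx=4,fy=4,interpolation=cv2.INTER_CUBIC))
E
```

```text
pos [0.5261 0.0442 0.0899] rot [180.   -0.  -86.9] open 0.0133 F [ 0.8 -1.1  2.4] g 23.480525314807892 t 14.0
tool mm [132.   -0.3  -0.2]
```

View pics/t5.png

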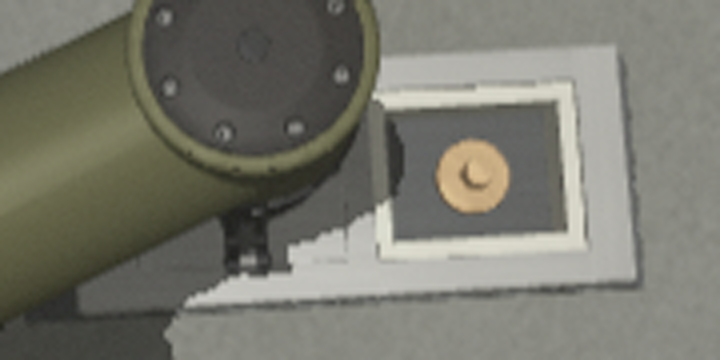

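The stamp stands upright in the well at crop pixel (473,176), and the plate lies square and short of the recess. Slide on slowly.

Request:
play_rows --delta_pos '[[8,0,0],[17,0,0],[26,0,0],[35,0,0],[44,0,0],[53,0,0],[62,0,0],[66,0,0]]' --dr '[[0,0,0],[0,0,0],[0,0,0],[0,0,0],[0,0,0],[0,0,0],[0,0,0],[0,0,0]]' --grip '[8,8,8,8,8,8,8,8]'

```text
time_s: 15.05
ee_pos: [0.5298, -0.0216, 0.0899]
tcp_rot: [-180.0, 0.0, -86.9]
wrist_force: [-0.8, 4.7, 7.4]
opening: 0.0132
grasp_force: 24.1
```

Request:
play_rows --delta_pos '[[8,0,0],[17,0,0],[26,0,0],[35,0,0],[44,0,0],[53,0,0],[62,0,0],[66,0,0]]' --dr '[[0,0,0],[0,0,0],[0,0,0],[0,0,0],[0,0,0],[0,0,0],[0,0,0],[0,0,0]]' --grip '[8,8,8,8,8,8,8,8]'

```text
time_s: 16.05
ee_pos: [0.5329, -0.0878, 0.0891]
tcp_rot: [179.9, -0.0, -86.9]
wrist_force: [-0.3, 0.1, -1.3]
opening: 0.0133
grasp_force: 23.1
```

```bash
python3 - <<'E'
from h import *
plan([.5345,-.1076,.09])
for n in("top","scene"):
    p=vision.grab_frame(n); W=cloud(p)
    r0=p["image"][150:240,190:370] if n=="top" else p["image"][140:220,170:310]
    cv2.imwrite(f"pics/{n}6.png",cv2.resize(r0,None,fx=4.3,fy=4.3,interpolation=cv2.INTER_CUBIC))
E
```

```text
pos [ 0.5329 -0.0878  0.0891] rot [179.9  -0.  -86.9] open 0.0133 F [-0.3  0.1 -1.3] g 23.059336245059967 t 16.05
tool mm [19.9 -0.5 -0.9]
```

View pics/scene6.png

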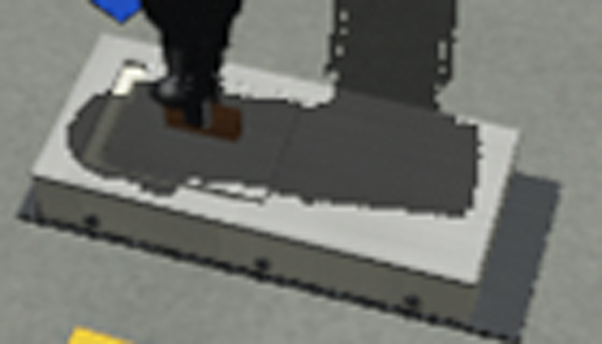

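The plate covers most of the well, with the rib at crop pixels (165–240,125). About 20 mm remain, so I'll creep with a slight downward bias.

Request:
play_rows --delta_pos '[[3,0,0],[6,0,0],[9,-0.5,0],[12,-0.5,0],[14,-0.5,0.5],[15,-0.5,1],[16,-0.5,1.5],[16,-0.5,1.5]]' --dr '[[0,0,0],[0,0,0],[0,0,0],[0,0,0],[0,0,0],[0,0,0],[0,0,0],[0,0,0]]' --grip '[8,8,8,8,8,8,8,8]'

```text
time_s: 17.15
ee_pos: [0.5349, -0.1028, 0.0885]
tcp_rot: [-180.0, 0.0, -86.8]
wrist_force: [-0.3, -0.2, -1.0]
opening: 0.0134
grasp_force: 23.1
```

Request:
play_rows --delta_pos '[[0.5,0,0.5],[1,0,0.5],[1.5,0,0.5],[2,0,0.5],[2.5,0,0.5],[3,0,0.5],[3.5,0,0.5],[4,0,0.5]]' --dr '[[0,0,0],[0,0,0],[0,0,0],[0,0,0],[0,0,0],[0,0,0],[0,0,0],[0,0,0]]' --grip '[8,8,8,8,8,8,8,8]'

```text
time_s: 18.15
ee_pos: [0.5348, -0.107, 0.0875]
tcp_rot: [180.0, -0.0, -86.8]
wrist_force: [-0.3, -0.4, -3.5]
opening: 0.0134
grasp_force: 22.9
```

The tool now carries the whole plate (-3.5 N), so it hangs over the recess. Lower it gently.

Request:
play_rows --delta_pos '[[0,0,0.5],[0,0,1],[0,0,1.5],[0,0,2],[0,0,2.5],[0,0,3],[0,0,3],[0,0,3]]' --dr '[[0,0,0],[0,0,0],[0,0,0],[0,0,0],[0,0,0],[0,0,0],[0,0,0],[0,0,0]]' --grip '[8,8,8,8,8,8,8,8]'

```text
time_s: 19.15
ee_pos: [0.535, -0.1069, 0.0848]
tcp_rot: [180.0, 0.0, -86.8]
wrist_force: [0.5, 0.2, -3.4]
opening: 0.0135
grasp_force: 22.9
```

Request:
play_rows --delta_pos '[[0,0,0.5],[0,0,1],[0,0,1.5],[0,0,2],[0,0,2.3],[0,0,2.3],[0,0,2.3],[0,0,2.3]]' --dr '[[0,0,0],[0,0,0],[0,0,0],[0,0,0],[0,0,0],[0,0,0],[0,0,0],[0,0,0]]' --grip '[8,8,8,8,8,8,8,8]'

```text
time_s: 20.15
ee_pos: [0.5352, -0.1067, 0.0829]
tcp_rot: [-180.0, 0.0, -86.8]
wrist_force: [-0.4, 3.2, 2.4]
opening: 0.0135
grasp_force: 23.5
```

Down 7.0 mm with light contact. Release, lift clear and check.

Request:
play_rows --delta_pos '[[0,0,0],[0,0,0],[0,0,0],[0,0,0],[0,0,-15],[0,0,-45],[0,0,-80],[0,0,-110]]' --dr '[[0,0,0],[0,0,0],[0,0,0],[0,0,0],[0,0,0],[0,0,0],[0,0,0],[0,0,0]]' --grip '[18,26,35,35,35,35,35,35]'

```text
time_s: 21.15
ee_pos: [0.5352, -0.107, 0.1953]
tcp_rot: [-179.9, -0.0, -86.8]
wrist_force: [-0.1, -0.1, 0.2]
opening: 0.0352
grasp_force: 0.0
```

Request:
play_rows --delta_pos '[[50,0,-10],[100,0,-20],[150,0,-30],[200,0,-40],[240,0,-40],[240,0,-40],[240,0,-40],[240,0,-40]]' --dr '[[0,0,0],[0,0,0],[0,0,0],[0,0,0],[0,0,0],[0,0,0],[0,0,0],[0,0,0]]' --grip '[35,35,35,35,35,35,35,35]'

```text
time_s: 22.15
ee_pos: [0.5484, -0.3457, 0.2332]
tcp_rot: [-180.0, -0.0, -86.8]
wrist_force: [0.9, -0.0, 0.6]
opening: 0.0346
grasp_force: 0.0
```

```bash
python3 - <<'E'
from h import *
for n in("scene","top"):
    p=vision.grab_frame(n); W=cloud(p); z=W[...,2]
    if n=="top": cv2.imwrite("pics/t7.png",cv2.resize(p["image"][150:240,190:370],None,fx=4.3,fy=4.3,interpolation=cv2.INTER_CUBIC))
    c=np.array([.535,-.109]); a=np.radians(3.2); d=W[...,:2]-c
    bx=d@[np.cos(a),np.sin(a)]; by=d@[-np.sin(a),np.cos(a)]
    m=(abs(bx)<.047)&(abs(by)<.06)&((abs(bx)>.015)|(abs(by)>.04))&(z>.04)&(z<.08)
    A=np.c_[bx[m],by[m],np.ones(m.sum())]; f,*_=np.linalg.lstsq(A,z[m],rcond=None)
    t=(by>.085)&(by<.25)&(abs(bx)<.06)&(z>.05)&(z<.08)
    At=np.c_[bx[t],by[t],np.ones(t.sum())]; g,*_=np.linalg.lstsq(At,z[t],rcond=None)
    print(n,m.sum(),"plate",f.round(4),"top",g.round(4))
    q=(z>.078)&(z<.1)&(abs(bx)<.05)&(abs(by)<.06); print("rib",bx[q].mean()*1000,by[q].mean()*1000)
E
```

```text
scene 567 plate [-0.0012 -0.0007  0.0623] top [-0.0003  0.001   0.0632]
rib 3.497957258444859 1.4556021247282318
top 1360 plate [ 0.0024 -0.0005  0.0635] top [ 0.0014 -0.0006  0.0645]
rib 0.7295966452245574 3.27838446138841
```

View pics/t7.png

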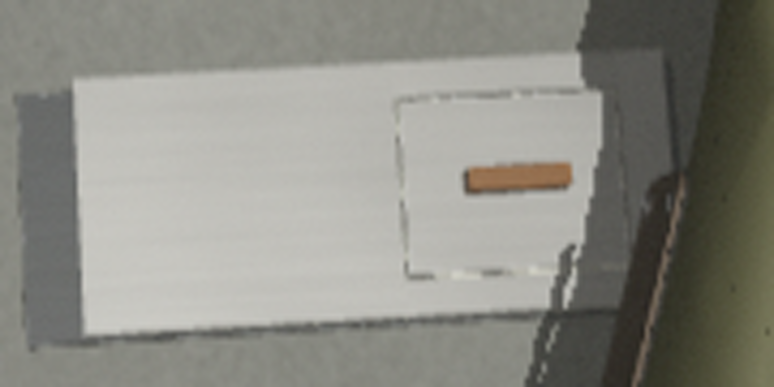

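The plate top is about 1 mm below the caddy top and level, which is what home looks like (57 + 6 = 63 mm against 64 mm). The picture shows it seated with an even gap all round (crop corners (397,98) to (630,270)) and the arm clear of it.

```bash
python3 -c "
from plant import r
print(r.job_done())"
```

```text
the job is handed in; nothing more can be done
None
```

I stood the stamp upright in the well and slid the cover into its recess, where the last pictures show it flat and fully home. I handed the job in at about 22 s of the 70 s, but the hand-in call returned no verdict.

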